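Turn a heat block up four clicks and start it

ROBOT

A 6-joint arm with a two-finger parallel gripper is mounted at the origin on the work surface; the furniture and walls round the work are solid. World frame = base frame: x ahead of the robot, y to its left, z up, the work surface at z = 0. Lengths are in m, angles in rad, forces in N, time in s.
With the tool pointing down it reaches from about 0.425 to 0.95 m from the base axis. Payload 3.5 kg.
Tool frame: the origin (TCP) lies midway between the tips of the shut fingers; the grasp point (between the pads) lies 19 mm behind it (robot.tcp_to_grasp is the distance from the TCP to the grasp point, in m); z points along the fingers, y is the direction in which the jaws open and shut (so a half turn about z gives the same grasp; the last joint's range is limited). The gripper opens to 85 mm and grips with 20 to 120 N. Pads are 22 mm wide; open, the fingers measure 114 mm over their backs; the gripper's body (76 mm by 85 mm) begins 54 mm behind the grasp point. The pads swing forward as they close: fully open they stand 13 mm farther back than shut.
Start: joints at [-0.15, 0.286, 1.577, -0, 1.279, -0.15], TCP at [0.675, 0, 0.231] pointing down, gripper open.
Joint ranges: [-2.77, 2.77], [-0.9, 2.22], [0.21, 2.48], [-1.53, 4.67], [0.24, 2.81], [-2.84, 2.84]. Speed limits (rad/s): [2.79, 2.79, 3.14, 3.14, 3.14, 3.14].

INTERFACE

Orientations are given as [roll, pitch, yaw] about the fixed x, y, z axes, in that order (R = Rz(yaw) Ry(pitch) Rx(roll)).
In Python, from workcell import robot gives the robot as it stands. The module is installed in compiled form; this text tells all that it offers.
- The arm moves only by the shell command python3 -m pendant 'ROWS' [FORCE]. ROWS is a JSON object of lists of equal length, an entry for each row: "delta_rot": the turn, a rotation vector about the tool's x, y, z in rad, a list of three; "dp": the shift along the tool's x, y, z in cm, a list of three; "gripper": the finger opening in cm, from 0 to 8.54. In form: {"delta_rot": [[ax, ay, az], ...], "dp": [[x, y, z], ...], "gripper": [gripper, ...]}. A call has exactly 10 rows; each row is the pose to reach, as a shift and turn from the pose commanded when the call began, along the tool's axes at that moment; what a row does not reach only later rows make up. A row lasts 1/8 s, in which the tool goes at most 62.5 mm and 10.7 degrees, less where a joint would pass 70% of its speed; a pose out of reach is approached as far as the arm can. A call with a gripper value outside its range is refused whole. The fingers move at their own pace and stop on an object; FORCE is the grip in N (left out, the last holds). Time passes only in rows, so rows that repeat a pose let the fingers close, or fill a call up. It gives the time, the measured TCP pose, the force and the opening at its end, in the units of the state.
- robot.observe(): the state, without advancing time (a new reading comes with each control period).
- robot.read_camera(name): name is "scene" or "side" or "wrist"; returns a dict with "image" (480x640x3 uint8, red, green, blue), "fx", "fy", "cx", "cy" (pixels), "rvec" (rotation vector, rad) and "tvec" (3), from world to camera coordinates, as OpenCV has them; the wrist camera has in their place "tool_from_camera" (4x4, takes a point from camera to tool coordinates, whose origin is the TCP and whose axes are the flange's). Camera axes: x right, y down, z forward; pixel columns grow to the right and rows downward; lengths in m; the calibration is good to about 2 mm. A picture is of the moment at which its call begins: read the wrist's pose just before it. There is no depth.
- robot.finish_job(): hands the job in, once; it reports no verdict.
The state is a dict: "t": time; "joints": joint angles; "qvel": joint speeds; "tau": joint torques, N m; "eef_pos": TCP position; "orientation": TCP orientation; "contact_force": force on the tool from outside, world axes, zero at the start; "wrist_torque": the same for the moment, N m; "gripper_width": opening from 0.0 (shut) to 1.0 (fully open).
Only numpy, scipy, OpenCV 4.12 (cv2) and the standard library are available. Lean on these libraries where they do the work, as an engineer would, in place of code of your own. Each camera call takes 0.05 s, during which the arm holds its last target. There are 200 camera calls.

TASK

The heat block is set four steps too cool for these samples. With a fingertip, push the nose of its pointer dial clockwise (as seen from above) through exactly four clicks, not pinching the pointer between the fingers and not going past the fourth click; then press the green start key and come away. Do not shift the heat block or disturb the things standing around it.

Things in the scene. Friction and masses are not known exactly. Their poses are not given: they have to be found in the camera images.
- heater: Dry-block heater, white case 250 x 180 mm (x, y), 60 mm high, 3.5 kg, loose on the bench. Origin: centre of its underside; x points from the operator's side to the back. Level dark control deck at z = 60 mm, x = -125 to +14 mm; behind it hood and tube block rise to 86 mm, with five fixed open tubes to about 100 mm. Dial axis at x -58, y +36 mm; green key at x -70, y -54 mm.
- dial (a joint): Black pointer dial, rad: 0 at its lowest click, growing clockwise seen from above; click stops every 0.5236 (30 deg), ten in all, end stops at 0 and 4.712. At 0 the nose points 135 deg counter-clockwise from the heater's +x. Starts at rest in one of the four lowest clicks. 4 to 5 N on the nose turns it; past half way between two clicks it snaps on to the next by itself and stays there.
- dial_axis (a point): Point on the dial's turning axis at the top of its hub, 88.5 mm above the heater's underside. It turns with the dial: its x axis points along the nose, z up. The hub is 32 mm across and stands 28 mm over the deck; a skirt 48 mm across and 5 mm high lies round its foot.
- dial_nose (a point): Tip of the dial's nose, at its top, 42 mm from the axis. The nose is a radial bar 11 mm wide with upright flat sides, from the hub out to this tip, between 6.5 and 28.5 mm above the deck.
- key (a joint): Travel of the green start key, m: 0 released, 0.005 fully down. Spring return: it starts to move at 1.5 N and is fully down at 4.5 N.
- key_top (a point): Centre of the top of the green start key (26 x 38 mm in the heater's x, y), 71 mm above the heater's underside when released; the key stands 8.5 mm proud of its black surround.
- bottle: Loose reagent bottle, 45 mm wide, 90 mm tall, on the bench to the left of the heater. Origin: centre of its underside. Leave alone.
- pipette: Loose hand pipette with a blue button, 246 x 39 x 33 mm, lying to the left of the heater. Origin: middle of its underside, x along it. Leave alone.
- blue_tube: Loose conical tube with a blue cap, 114 x 22 x 22 mm, lying on the bench in front of the heater. Origin: middle of its underside, x along it. Leave alone.
- beaker: Loose small clear beaker, 62 mm wide, 78 mm tall. Origin: centre of its underside. Leave alone.
- tape: Loose roll of yellow tape, 64 mm wide, 19 mm high, lying flat. Origin: centre of its underside. Leave alone.
- timer: Loose white countdown timer, 60 x 66 x 21 mm, lying flat. Origin: centre of its underside. Leave alone.

How it is judged:
By the outcome, as a careful person would: the job done as asked, in the order asked, and still so for the second after the job is handed in, with the robot touching nothing.
It also fails if it takes over 51 s, if anything falls off the work surface, if the arm or the gripper's body presses on something with over 40 N, if the wrist force passes 120 N, or if a joint passes its speed limit or range.

## Working session

There is one attempt and no reset: what is moved stays moved. The work goes in short steps, Python scripts to look and compute and a shell command to move; the robot and the scene stay as the last step left them, time stands still between calls to the robot, and variables do not carry over. Pictures are saved under pics/ and viewed, about 8 in all and at most 12, crops included, and the job is handed in when it is done.

```bash
mkdir -p pics; cat > h.py <<'E'
from workcell import robot
import numpy as np, cv2
from scipy.spatial.transform import Rotation as R
def snap(name,fn):
    s=robot.observe(); c=robot.read_camera(name)
    cv2.imwrite(f'pics/{fn}.png',c['image'][:,:,::-1])
    np.save(f'pics/{fn}.npy',{'s':s,'c':c},allow_pickle=True); return s,c
def load(fn):
    d=np.load(f'pics/{fn}.npy',allow_pickle=True).item(); return d['s'],d['c']
def ext(s,c):
    "world->cam R,t"
    if 'rvec' in c: return R.from_rotvec(np.ravel(c['rvec'])).as_matrix(),np.ravel(c['tvec'])
    T=np.eye(4);T[:3,:3]=R.from_euler('xyz',s['orientation']).as_matrix();T[:3,3]=s['eef_pos']
    W=np.linalg.inv(T@np.array(c['tool_from_camera']));return W[:3,:3],W[:3,3]
def pt(s,c,u,v,z):
    A,t=ext(s,c); o=-A.T@t; d=A.T@np.array([(u-c['cx'])/c['fx'],(v-c['cy'])/c['fy'],1]); return o+d*(z-o[2])/d[2]
def proj(s,c,P):
    A,t=ext(s,c); q=A@np.asarray(P)+t; return np.array([c['fx']*q[0]/q[2]+c['cx'],c['fy']*q[1]/q[2]+c['cy']])
E
python3 - <<'E'
from h import *
for n in('scene','side','wrist'): s,c=snap(n,n+'0')
print(s)
A,t=ext(*load('scene0'));print(-A.T@t);A,t=ext(*load('side0'));print(-A.T@t);A,t=ext(*load('wrist0'));print(-A.T@t)
E
```

```text
{'t': 0.1, 'joints': array([-1.49943214e-01,  2.87128331e-01,  1.57802221e+00,  2.15651234e-05,
        1.27859948e+00, -1.50002170e-01]), 'qvel': array([-0.00024628, -0.00236612, -0.00223704, -0.00072835,  0.0003148 ,
       -0.00055736]), 'tau': array([ 1.14915063e-03, -4.07295120e+01, -2.93698221e+01, -1.06323112e-04,
        3.42678482e-03, -4.41654265e-06]), 'eef_pos': array([6.74410952e-01, 1.62121773e-04, 2.30055866e-01]), 'orientation': array([-3.13946260e+00, -3.42802512e-04,  1.57084868e+00]), 'contact_force': array([-0.66861518,  0.42680421,  0.09519471]), 'wrist_torque': array([ 0.06337443, -0.02108419,  0.03735873]), 'gripper_width': 1.0009046765019252}
[-0.28189219 -0.36630483  0.55885207]
[-0.17134594  1.27160761  1.02624722]
[0.6753865  0.07319348 0.37347825]
```

View pics/scene0.png

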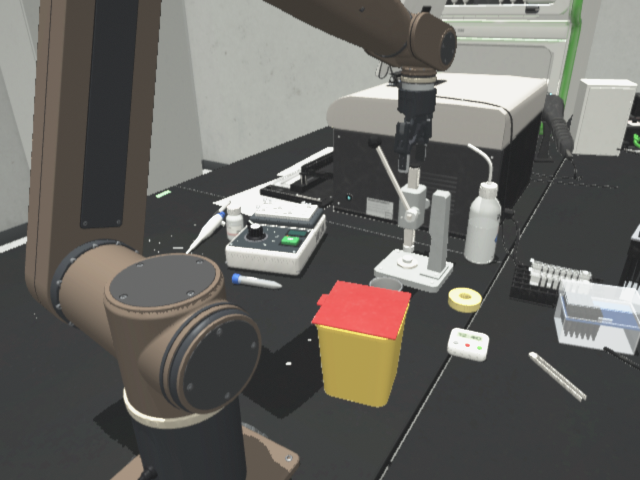

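View pics/wrist0.png

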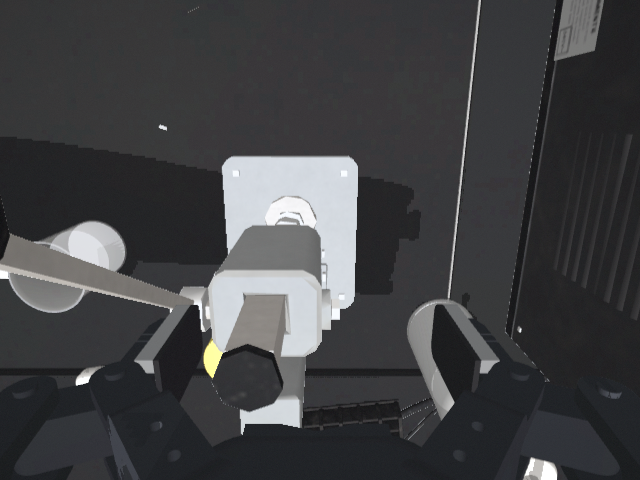

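View pics/side0.png

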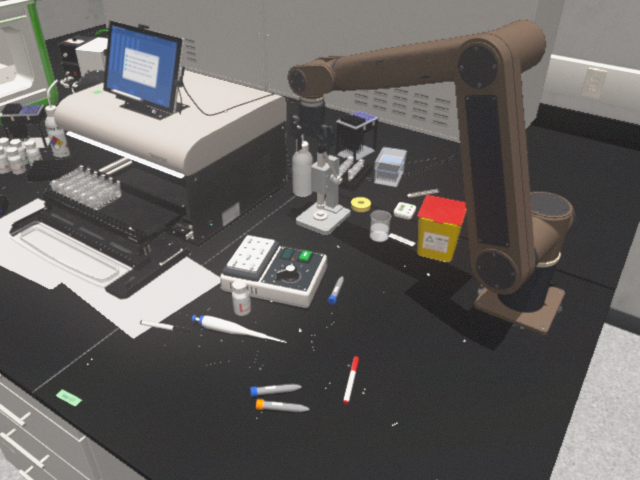

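```bash
python3 - <<'E'
from h import *
s,c=load('scene0')
for u,v in [(256,232),(290,240),(228,262),(298,273),(327,217)]: print(pt(s,c,u,v,0.06).round(3))
E
```

```text
[0.55  0.337 0.06 ]
[0.555 0.24  0.06 ]
[0.398 0.293 0.06 ]
[0.435 0.136 0.06 ]
[0.716 0.235 0.06 ]
```

```bash
python3 -m pendant '{"delta_rot":[[0,0,0],[0,0,0],[0,0,0],[0,0,0],[0,0,0],[0,0,0],[0,0,0],[0,0,0],[0,0,0],[0,0,0]],"dp":[[0,0,-5],[0,0,-10],[5,-3,-10],[10,-7,-10],[15,-10,-10],[20,-13,-10],[20,-13,-10],[20,-13,-10],[20,-13,-10],[20,-13,-10]],"gripper":[8.5,8.5,0,0,0,0,0,0,0,0]}' 40; python3 - <<'E'
from h import *
s,c=snap('wrist','w1');print(s['eef_pos'],s['orientation'],s['joints'],s['gripper_width'],s['t'])
E
```

```text
t: 1.4
eef_pos: [0.5456, 0.1989, 0.331]
orientation: [-3.141, 0.0, 1.569]
contact_force: [-0.1, 0.3, -0.5]
gripper_width: 0.0
[0.54563156 0.19890848 0.33104525] [-3.14113631e+00  1.94217394e-04  1.56888839e+00] [ 1.74998615e-01  1.91699766e-02  1.69621404e+00 -1.12038334e-04
  1.42669204e+00  1.76922716e-01] 0.0003512340937088698 1.4
```

View pics/w1.png

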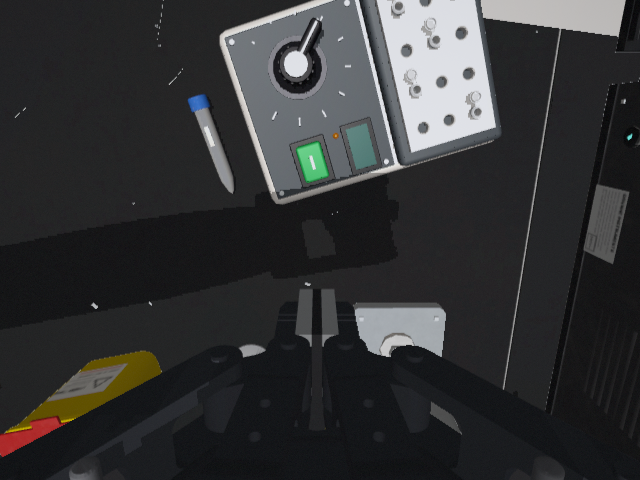

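```bash
python3 - <<'E'
from h import *
s,c=load('w1')
P=lambda u,v,z:pt(s,c,u,v,z)[:2]
k=P(312,160,.071);d=P(295.5,65,.0885);n=P(317.5,20,.0885);print(k,d,n,np.linalg.norm(n-d),np.linalg.norm(k-d),np.hypot(90,12))
v=d-k;yaw=np.arctan2(v[1],v[0])-np.arctan2(90,12);print('yaw',np.degrees(yaw))
Rz=np.array([[np.cos(yaw),-np.sin(yaw)],[np.sin(yaw),np.cos(yaw)]])
h=(k-Rz@[-.070,-.054]+d-Rz@[-.058,.036])/2;print('heater',h)
na=np.degrees(np.arctan2(*(n-d)[::-1])-yaw);print('nose in heater',na,'clicks',(135-na)/30)
for q in[(-.125,.09),(-.125,-.09)]: print(proj(s,c,[*(h+Rz@q),.06]))
E
```

```text
[0.54170146 0.23320664] [0.52739314 0.31981827] [0.54738233 0.35632106] 0.04161756068473535 0.08778554566540316 90.79647570252934
yaw 16.97523011777401
heater [0.59313126 0.30380567]
nose in heater 44.31934561230651 clicks 3.022688479589783
[212.30630131  30.98458097]
[273.51561246 208.03068758]
```

```bash
python3 -m pendant '{"delta_rot":[[0,0,0],[0,0,0],[0,0,0],[0,0,0],[0,0,0],[0,0,0],[0,0,0],[0,0,0],[0,0,0],[0,0,0]],"dp":[[3,0,0],[6,0,2],[8,0,4],[8,0,4],[8,0,4],[8,0,4],[8,0,4],[8,0,4],[8,0,4],[8,0,4]],"gripper":[0,0,0,0,0,0,0,0,0,0]}'; python3 - <<'E'
from h import *
s,c=snap('wrist','w2');print(s['eef_pos'],s['orientation'],s['t'])
im=c['image'][100:340,130:530,::-1]; cv2.imwrite('pics/w2c.png',cv2.resize(im,None,fx=2,fy=2,interpolation=2))
E
```

```text
t: 2.7
eef_pos: [0.545, 0.28, 0.2913]
orientation: [3.142, -0.0, 1.571]
contact_force: [0.0, -0.5, 0.4]
gripper_width: -0.002
[0.54497443 0.28000743 0.29134505] [ 3.14157404e+00 -2.04981404e-05  1.57075768e+00] 2.7
```

View pics/w2c.png

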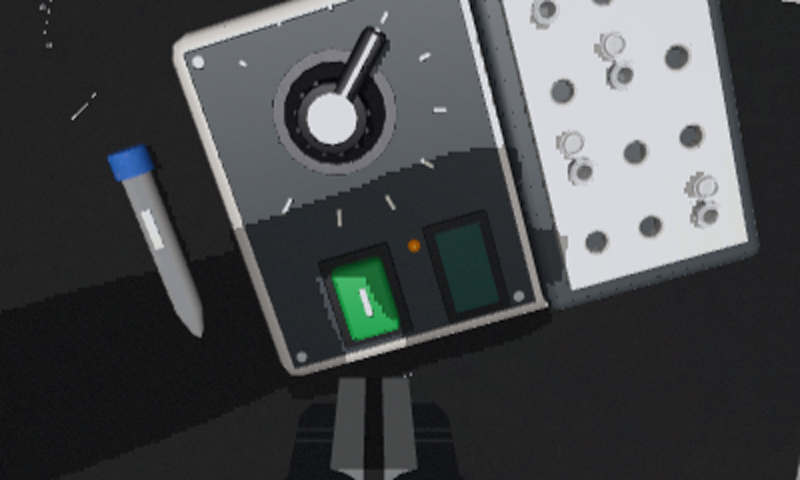

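```bash
python3 - <<'E'
from h import *
s,c=load('w2')
P=lambda u,v,z:pt(s,c,130+u/2,100+v/2,z)[:2]
k=P(366,300,.071);d=P(331,119,.0885);n=P(375.5,30,.0885);print(k,d,n,np.linalg.norm(n-d),np.linalg.norm(k-d))
sA=P(198,62,.06);sB=P(301,357,.06);sC=P(519,296,.06);print('screws',sA,sB,sC)
v=sA-sB;print('yaw screws',np.degrees(np.arctan2(v[1],v[0]))-90,np.degrees(np.arctan2(*(sC-sB)[::-1])),np.linalg.norm(v))
v=d-k;yaw=np.arctan2(v[1],v[0])-np.arctan2(90,12);print('yaw',np.degrees(yaw))
yaw=np.radians(17.0)
Rz=np.array([[np.cos(yaw),-np.sin(yaw)],[np.sin(yaw),np.cos(yaw)]])
print(k-Rz@[-.070,-.054],d-Rz@[-.058,.036]);
for x in(sA,sB,sC,k,d):print(Rz.T@(x-(d-Rz@[-.058,.036])))
print('nose',np.degrees(np.arctan2(*(n-d)[::-1])))
print('near tool:',proj(s,c,s['eef_pos']))
E
```

```text
[0.54223921 0.23160688] [0.52742093 0.32027321] [0.54671333 0.35717636] 0.04164179619314214 0.08989604937508125
screws [0.46505979 0.34344707] [0.50865764 0.19707439] [0.61891803 0.2300431 ]
yaw screws 16.586433589010227 16.647071076650544 0.15272764131014807
yaw 17.082464151872493
[0.59339247 0.30371336] [0.59341198 0.3028038 ]
[-0.11086087  0.0763939 ]
[-0.11196326 -0.07632976]
[ 0.00311839 -0.07703865]
[-0.06975273 -0.05312448]
[-0.058  0.036]
nose 62.40011502093315
near tool: [314.82307106 309.31744126]
```

```bash
python3 -m pendant '{"delta_rot":[[0,0,-0.17],[0,0,-0.34],[0,0,-0.51],[0,0,-0.68],[0,0,-0.85],[0,0,-1.02],[0,0,-1.082],[0,0,-1.082],[0,0,-1.082],[0,0,-1.082]],"dp":[[2,-0.5,3],[4,-1,6],[6,-1.6,9],[8.5,-2.1,12],[8.5,-2.1,15],[8.5,-2.1,17],[8.5,-2.1,18.5],[8.5,-2.1,18.9],[8.5,-2.1,18.9],[8.5,-2.1,18.9]],"gripper":[0,0,0,0,0,0,0,0,0,0]}'; python3 - <<'E'
from h import *
s,c=snap('wrist','w3');print(s['eef_pos'],s['orientation'],s['joints'],s['t'],s['contact_force'])
s2,c2=snap('side','s3')
a=c['image'][:,:,::-1]; u,v=proj(s2,c2,[.527,.33,.08]).astype(int)
b=cv2.resize(c2['image'][v-60:v+60,u-60:u+60,::-1],(480,480),interpolation=2)
cv2.imwrite('pics/m3.png',cv2.resize(np.hstack([a,b]),(800,343)))
E
```

```text
t: 4.0
eef_pos: [0.5246, 0.3653, 0.1034]
orientation: [3.14, 0.001, 2.652]
contact_force: [0.5, -0.3, 0.7]
gripper_width: 0.0
[0.5246078  0.36532843 0.10343302] [3.14011810e+00 1.05573657e-03 2.65230680e+00] [ 4.49790787e-01  3.36633339e-01  1.76108674e+00  2.17495946e-05
  1.04205915e+00 -6.31731422e-01] 4.0 [ 0.47198615 -0.29828616  0.72697486]
```

View pics/m3.png

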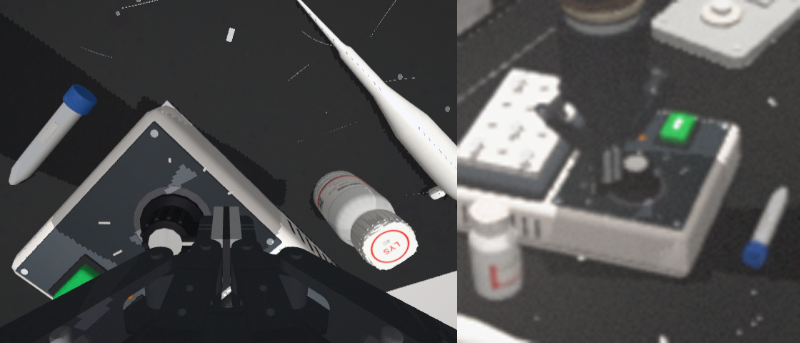

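```bash
python3 -m pendant '{"delta_rot":[[0,0,0],[0,0,0],[0,0,0],[0,0,0],[0,0,0],[0,0,0],[0,0,0],[0,0,0],[0,0,0],[0,0,0]],"dp":[[0,0,1],[0,0,2],[0,0,3.1],[0,0,3.1],[-0.2,0,3.1],[-0.4,0,3.1],[-0.6,0,3.1],[-0.8,0,3.1],[-0.8,0,3.1],[-0.8,0,3.1]],"gripper":[0,0,0,0,0,0,0,0,0,0]}'; python3 - <<'E'
from h import *
t,r=1.65,3.8
for d in list(range(4,40,4))+[39]:
    f=np.radians(d);print(d,[round(t*np.cos(f)-r*np.sin(f)-t,2),round(r*np.cos(f)+t*np.sin(f)-r,2)],round(f,3))
s=robot.observe();print(s['eef_pos'],s['contact_force'])
a=np.radians(62);x=s['eef_pos'][:2]-[.5275,.320];print('r,t',x@[np.cos(a),np.sin(a)],x@[-np.sin(a),np.cos(a)])
E
```

```text
t: 5.35
eef_pos: [0.5309, 0.3617, 0.0716]
orientation: [3.141, -0.0, 2.653]
contact_force: [-3.0, 1.7, 2.1]
gripper_width: 0.0
4 [np.float64(-0.27), np.float64(0.11)] 0.07
8 [np.float64(-0.54), np.float64(0.19)] 0.14
12 [np.float64(-0.83), np.float64(0.26)] 0.209
16 [np.float64(-1.11), np.float64(0.31)] 0.279
20 [np.float64(-1.4), np.float64(0.34)] 0.349
24 [np.float64(-1.69), np.float64(0.34)] 0.419
28 [np.float64(-1.98), np.float64(0.33)] 0.489
32 [np.float64(-2.26), np.float64(0.3)] 0.559
36 [np.float64(-2.55), np.float64(0.24)] 0.628
39 [np.float64(-2.76), np.float64(0.19)] 0.681
[0.53086483 0.36166497 0.07164392] [-2.95873519  1.69415993  2.08410617]
r,t 0.03836768088536264 0.016589552593925253
```

```bash
python3 -m pendant '{"delta_rot":[[0,0,0.07],[0,0,0.14],[0,0,0.209],[0,0,0.279],[0,0,0.349],[0,0,0.419],[0,0,0.489],[0,0,0.559],[0,0,0.628],[0,0,0.681]],"dp":[[-0.27,0.11,0],[-0.54,0.19,0],[-0.83,0.26,0],[-1.11,0.31,0],[-1.4,0.34,0],[-1.69,0.34,0],[-1.98,0.33,0],[-2.26,0.3,0],[-2.55,0.24,0],[-2.76,0.19,0]],"gripper":[0,0,0,0,0,0,0,0,0,0]}'; python3 - <<'E'
from h import *
s=robot.observe()
a=s['orientation'][2]-np.pi/2;x=s['eef_pos'][:2]-[.5275,.320];print(np.degrees(a),'r,t',x@[np.cos(a),np.sin(a)],x@[-np.sin(a),np.cos(a)])
s,c=snap('wrist','w4')
s2,c2=snap('side','s4')
a=c['image'][:,:,::-1]; u,v=proj(s2,c2,[.527,.33,.08]).astype(int)
b=cv2.resize(c2['image'][v-60:v+60,u-60:u+60,::-1],(480,480),interpolation=2)
cv2.imwrite('pics/m4.png',cv2.resize(np.hstack([a,b]),(800,343)))
E
```

```text
t: 6.6
eef_pos: [0.5558, 0.3504, 0.0711]
orientation: [-3.141, -0.001, 1.97]
contact_force: [-1.3, 2.7, 0.8]
gripper_width: 0.002
22.878837603179456 r,t 0.0379354006437335 0.017023411908708642
```

View pics/m4.png

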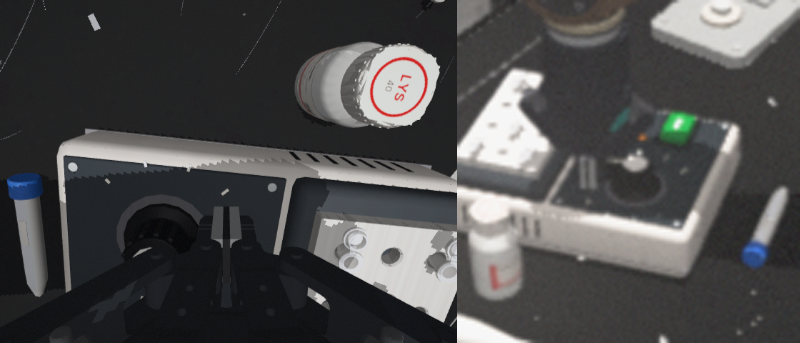

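```bash
python3 -m pendant '{"delta_rot":[[0,0,0.07],[0,0,0.14],[0,0,0.209],[0,0,0.279],[0,0,0.349],[0,0,0.419],[0,0,0.489],[0,0,0.559],[0,0,0.628],[0,0,0.681]],"dp":[[-0.27,0.11,0],[-0.54,0.19,0],[-0.83,0.26,0],[-1.11,0.31,0],[-1.4,0.34,0],[-1.69,0.34,0],[-1.98,0.33,0],[-2.26,0.3,0],[-2.55,0.24,0],[-2.76,0.19,0]],"gripper":[0,0,0,0,0,0,0,0,0,0]}'; python3 - <<'E'
from h import *
s=robot.observe()
a=s['orientation'][2]-np.pi/2;x=s['eef_pos'][:2]-[.5275,.320];print(np.degrees(a),'r,t',x@[np.cos(a),np.sin(a)],x@[-np.sin(a),np.cos(a)],s['joints'])
E
```

```text
t: 7.95
eef_pos: [0.5692, 0.3248, 0.0712]
orientation: [3.14, 0.001, 1.29]
contact_force: [-0.4, -0.9, 0.0]
gripper_width: -0.002
-16.06385257327481 r,t 0.03875308062064488 0.016201314491269665 [ 3.64489160e-01  4.09757139e-01  1.73075327e+00 -1.46343467e-03
  1.00037547e+00  6.45645712e-01]
```

```bash
python3 -m pendant '{"delta_rot":[[0,0,0.07],[0,0,0.14],[0,0,0.209],[0,0,0.279],[0,0,0.349],[0,0,0.419],[0,0,0.489],[0,0,0.559],[0,0,0.628],[0,0,0.628]],"dp":[[-0.27,0.11,0],[-0.54,0.19,0],[-0.83,0.26,0],[-1.11,0.31,0],[-1.4,0.34,0],[-1.69,0.34,0],[-1.98,0.33,0],[-2.26,0.3,0],[-2.55,0.24,0],[-2.55,0.24,0]],"gripper":[0,0,0,0,0,0,0,0,0,0]}'; python3 - <<'E'
from h import *
s=robot.observe()
a=s['orientation'][2]-np.pi/2;x=s['eef_pos'][:2]-[.5275,.320];print(np.degrees(a),'r,t',x@[np.cos(a),np.sin(a)],x@[-np.sin(a),np.cos(a)],s['joints'])
E
```

```text
t: 9.2
eef_pos: [0.5644, 0.2996, 0.0712]
orientation: [3.141, -0.0, 0.664]
contact_force: [0.1, -0.0, 0.7]
gripper_width: 0.001
-51.93888346323645 r,t 0.03882061554184362 0.0164393886992466 [ 3.29794162e-01  3.78350150e-01  1.77349420e+00 -1.18617169e-03
  9.89349280e-01  1.23695000e+00]
```

```bash
python3 -m pendant '{"delta_rot":[[0,0,0],[0,0,0],[0,0,0],[0,0,-0.15],[0,0,-0.3],[0,0,-0.46],[0,0,-0.62],[0,0,-0.78],[0,0,-0.907],[0,0,-0.907]],"dp":[[0.5,0,0],[1,0,0],[1,0,-3],[0,0,-8],[-2,0,-13],[-2.7,0.3,-18],[-2.7,0.3,-22],[-2.7,0.3,-22],[-2.7,0.3,-22],[-2.7,0.3,-22]],"gripper":[0,0,0,0,0,0,0,0,0,0]}'; python3 - <<'E'
from h import *
s,c=snap('wrist','w5');print(s['eef_pos'],s['orientation'],s['t'])
im=c['image'][100:340,130:530,::-1]; cv2.imwrite('pics/w5c.png',cv2.resize(im,None,fx=2,fy=2,interpolation=2))
E
```

```text
t: 10.45
eef_pos: [0.5449, 0.2813, 0.2915]
orientation: [3.141, 0.0, 1.569]
contact_force: [-0.7, 0.6, -0.1]
gripper_width: -0.004
[0.54486985 0.28133835 0.29147   ] [3.14120686e+00 2.46299302e-05 1.56888125e+00] 10.45
```

View pics/w5c.png

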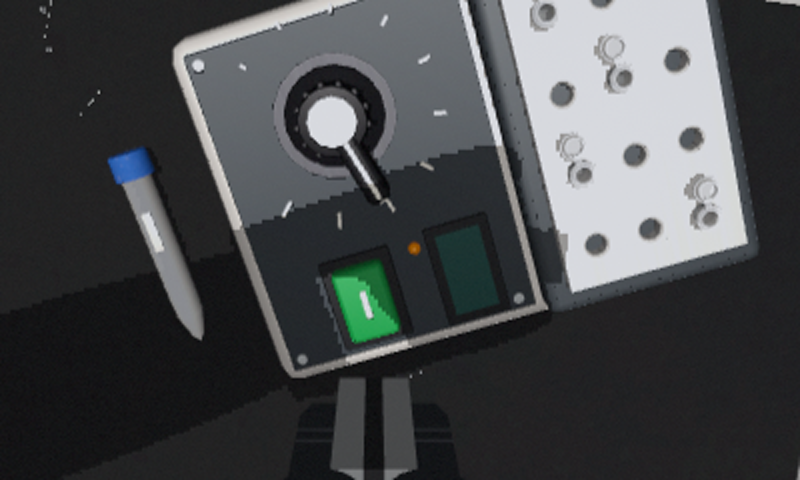

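```bash
python3 -m pendant '{"delta_rot":[[0,0,-0.15],[0,0,-0.297],[0,0,-0.297],[0,0,-0.297],[0,0,-0.297],[0,0,-0.297],[0,0,-0.297],[0,0,-0.297],[0,0,-0.297],[0,0,-0.297]],"dp":[[-2.5,-0.1,0],[-5.1,-0.3,3],[-5.1,-0.3,8],[-5.1,-0.3,13],[-5.1,-0.3,17],[-5.1,-0.3,20],[-5.1,-0.3,21.1],[-5.1,-0.3,21.1],[-5.1,-0.3,21.1],[-5.1,-0.3,21.1]],"gripper":[0,0,0,0,0,0,0,0,0,0]}'
```

```text
t: 11.75
eef_pos: [0.5427, 0.2305, 0.0821]
orientation: [3.139, 0.0, 1.867]
contact_force: [0.1, 0.3, 0.7]
gripper_width: -0.002
```

```bash
python3 -m pendant '{"delta_rot":[[0,0,0],[0,0,0],[0,0,0],[0,0,0],[0,0,0],[0,0,0],[0,0,0],[0,0,0],[0,0,0],[0,0,0]],"dp":[[0,0,0.4],[0,0,0.8],[0,0,1],[0,0,1.1],[0,0,1.2],[0,0,1.3],[0,0,1.4],[0,0,1.4],[0,0,1.4],[0,0,1.4]],"gripper":[0,0,0,0,0,0,0,0,0,0]}'
```

```text
t: 13.0
eef_pos: [0.5414, 0.2302, 0.0663]
orientation: [-3.141, -0.0, 1.867]
contact_force: [-3.2, -1.0, 3.4]
gripper_width: -0.0
```

```bash
python3 -m pendant '{"delta_rot":[[0,0,0],[0,0,0],[0,0,0],[0,0,0],[0,0,0],[0,0,0],[0,0,0],[0,0,0],[0,0,0],[0,0,0]],"dp":[[0,0,0.1],[0,0,0.2],[0,0,0.2],[0,0,0.2],[0,0,0.2],[0,0,0.2],[0,0,0.2],[0,0,0.2],[0,0,0.2],[0,0,0.2]],"gripper":[0,0,0,0,0,0,0,0,0,0]}'; python3 - <<'E'
from h import *
print(robot.observe()['contact_force'])
s2,c2=snap('side','s6');u,v=proj(s2,c2,[.542,.25,.08]).astype(int)
cv2.imwrite('pics/s6c.png',cv2.resize(c2['image'][v-60:v+60,u-80:u+80,::-1],(800,600),interpolation=2))
E
```

```text
t: 14.25
eef_pos: [0.5416, 0.2302, 0.0659]
orientation: [-3.141, 0.0, 1.867]
contact_force: [-5.2, -2.1, 12.2]
gripper_width: 0.003
[-5.16073198 -2.13702629 12.16384294]
```

View pics/s6c.png

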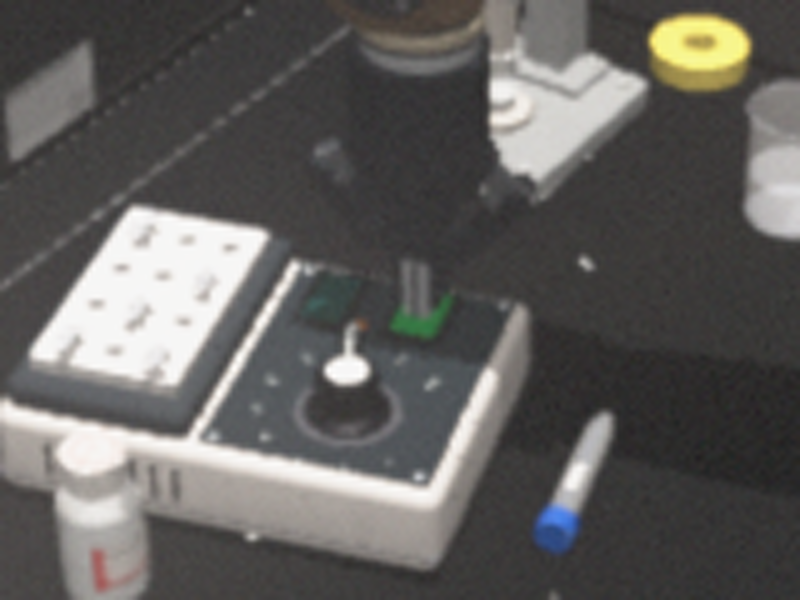

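```bash
python3 -m pendant '{"delta_rot":[[0,0,0],[0,0,0],[0,0,0],[0,0,0],[0,0,0.15],[0,0,0.297],[0,0,0.297],[0,0,0.297],[0,0,0.297],[0,0,0.297]],"dp":[[0,0,-0.3],[0,0,-0.8],[0,0,-3],[0,0,-8],[1.5,0,-13],[4.9,-1.1,-18],[4.9,-1.1,-22.6],[4.9,-1.1,-22.6],[4.9,-1.1,-22.6],[4.9,-1.1,-22.6]],"gripper":[0,0,0,0,0,0,0,0,0,0]}'; python3 - <<'E'
from h import *
s,c=snap('wrist','w7');s2,c2=snap('side','s7');print(s['eef_pos'],s['orientation'],s['qvel'].round(3))
u,v=proj(s2,c2,[.542,.25,.08]).astype(int)
a=cv2.resize(c['image'][100:340,130:530,::-1],(800,480),interpolation=2)
b=c2['image'][v-60:v+60,u-100:u+100,::-1];b0=load('side0')[1]['image'][v-60:v+60,u-100:u+100,::-1]
cv2.imwrite('pics/m7.png',np.vstack([a,np.hstack([b0,b,np.zeros((120,400,3),np.uint8)])]))
E
```

```text
t: 15.55
eef_pos: [0.5162, 0.2734, 0.2877]
orientation: [-3.138, 0.001, 1.569]
contact_force: [-0.1, -0.3, -0.2]
gripper_width: 0.007
[0.51619987 0.27338751 0.28772643] [-3.13805588e+00  1.07468859e-03  1.56931415e+00] [-0.002  0.002 -0.002  0.     0.004 -0.   ]
```

View pics/m7.png

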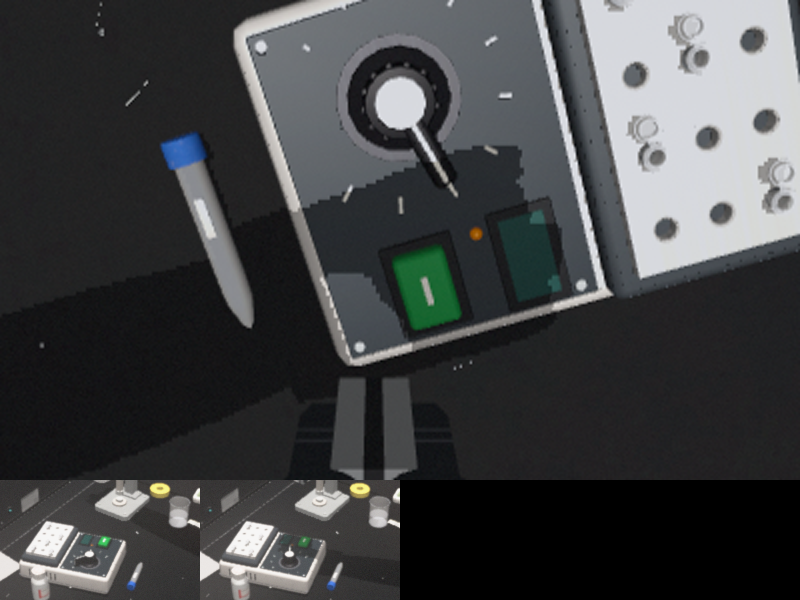

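```bash
python3 - <<'E'
from h import *
s,c=load('w7');P=lambda u,v,z=.06:pt(s,c,130+u/2,100+v/2,z)[:2].round(4)
print(P(261,47),P(360,347),P(581,285)); d=P(400,102,.0885);n=P(450,187,.0885);print(d,np.degrees(np.arctan2(*(n-d)[::-1])))
print(robot.finish_job())
E
```

```text
[0.4653 0.3433] [0.5094 0.1971] [0.6189 0.23  ]
[0.5278 0.3209] -58.71590299066554
the job is handed in; nothing more can be done
None
```

The dial is four clicks further clockwise and the green start key was pressed after that. I then backed the arm off and handed the job in at about 15.7 s of the 51 s allowed.

- **Dial:** it started at click 3, with the nose at about 62° in the world frame. I pushed it round with the side of the shut fingers, never pinching it. It now rests at about −58.7°, against −58° expected for click 7.
- **Key:** I pressed it with the fingertips at 12 N. They reached 65.9 mm, against 66 mm for fully down. The lift-off picture shows the key free of the fingers, though I did not measure its height.
- **Heater:** the deck screws I measured moved less than 1 mm between the first and last measurements, which is within the reading error. While the key was down, the fingers also felt about 5.6 N of sideways force, and the heater did not slide.
- **Things nearby:** in the last pictures the blue tube, bottle, tape and beaker look unmoved. I did not check the pipette or timer after the push, but the arm did not go near them.

None of the checks failed or disagreed.

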